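Hang the lockout padlock on the isolator

TASK

Lock out the isolator: take the open red padlock from the bench, work its hooked shackle round through the eye of the steel lock-off blade that stands out of the isolator's front, then push the padlock home onto its shackle until it snaps fully shut, and leave it hanging locked from the blade. Feel your way and do not force the isolator, and leave the other things on the bench where they are.

Things in the scene. Friction and masses are not known exactly. Their poses are not given: they have to be found in the camera images.
- padlock: red safety padlock lying flat, label up, 0.17 kg. Its block is 45 mm long (x), 42 mm wide (y; grip across this), 20 mm thick (z). Origin: middle of the block's underside; +x towards the shackle. The shackle is a U of 7 mm round steel in the plane z = 10 mm: legs at y = +14 and -14 mm, joined by a half circle of centre-line radius 14 mm whose centre is at x = 55 mm while open (42 mm shut)
- shackle_tip (a point): free end of the short leg (y = +14 mm, z = 10 mm in the padlock's frame), cut nearly flat: at x = 32.5 mm while open, leaving a 10 mm gap to the block's end face at x = 22.5 mm. The short leg runs straight from here to the bend; the long leg (y = -14 mm) runs from the bend into the block
- shackle_crown (a point): top of the shackle's bend, on the bar's centre line; moves with the shackle (x = 69 mm open, 56 mm shut, y = 0, z = 10 mm in the padlock's frame)
- shackle (a joint): how far the shackle is pushed into the padlock, m: 0 sprung out and open (as at the start), 0.013 shut, the tip then 3 mm inside the block. It takes 2 to 3 N over the first 7 mm, rising to 9 or 10 N near 11 mm, where the latch gives, snaps it to 0.013 and holds it; let go earlier it springs out again. Once shut the robot cannot open it
- isolator: enclosed switch with a red handle on a yellow plate, fixed to the bench: grey box 100 mm wide (y), top 147 mm above the bench, front to its -x. Origin: middle of its foot on the bench, z up. Box front at x = -36 mm, red handle's front at x = -53 mm; in front of these stands only the lock-off blade. More than 20 N on box or blade damages it
- blade_slot (a point): where the lock-off blade comes out of the isolator's front (x = -38.5, y = +34, z = 110 mm in its frame). The blade is an upright steel plate in the plane y = +34 mm, 5 mm thick (y), 28 mm high, standing out along the isolator's -x, its nose rounded to 14 mm radius. It is stiff: it does not shift under 20 N
- eye_middle (a point): point fixed on the isolator (x = -82, y = +34, z = 110 mm in its frame). The eye is an 8.5 mm round hole through the blade, axis along the isolator's y, concentric with the round nose (nose tip 14 mm further out). How far the blade was pulled out differs and is not measured: the eye's centre lies up to 10 mm nearer to or farther from the box than this point, so feel for it
- pouch_cell_d: flat grey-white pouch cell, 102 x 52 x 6 mm, lying on the bench; a bystander
- pouch_cell_e: flat grey-white pouch cell, 96 x 48 x 6 mm, lying on the bench; a bystander
- hex_key: bent steel hex key, 72 x 26 x 4 mm, lying on the bench; a bystander
- kapton_roll: roll of amber tape, 64 mm across, 19 mm high, lying flat; a bystander
- tweezers: steel tweezers, 124 x 20 x 9 mm, lying on the bench; a bystander

How it is judged:
At the end, for the whole second after the job is handed in: the shackle is shut (in by over 12.2 of 13 mm), its crown stands in the blade's eye (within 7 mm of the eye's possible places along the blade, 15 mm across it, 100 to 116 mm high), and the padlock hangs below it at rest, within 0.6 rad of straight down, its origin under 80 mm high (value of joint shackle above 0.0122 m and x of shackle_crown in the frame of isolator between -0.099 and -0.065 m and y of shackle_crown in the frame of isolator between 0.019 and 0.049 m and z of shackle_crown in the frame of isolator between 0.1 and 0.116 m and angle between padlock's own x axis and vertical below 0.6 rad and height (world z) of padlock below 0.08 m and linear speed of padlock below 0.05 m/s); the robot touches nothing.
It fails at once if the isolator or its blade is pressed with more than 20 N while the padlock is still held out level (its knock against the box as it drops to hang is not counted) (contact force between isolator and anything else above 20 N and angle between padlock's own x axis and vertical above 0.9 rad).
It fails at once if another thing on the bench is shifted by more than 20 mm (distance of any of pouch_cell_d, pouch_cell_e, hex_key, kapton_roll, tweezers from where it was at the start of the episode above 0.02 m).
It also fails if it takes over 66 s, if anything falls off the work surface, if the arm or the gripper's body presses on something with over 40 N, if the wrist force passes 120 N, or if a joint passes its speed limit or range.

ROBOT

A 6-joint arm with a two-finger parallel gripper is mounted at the origin on a cart in front of the work surface, level with it; the furniture and walls round the work are solid. World frame = base frame: x ahead of the robot, y to its left, z up, the work surface at z = 0. Lengths are in m, angles in rad, forces in N, time in s.
With the tool pointing down it reaches from about 0.25 to 0.85 m from the base axis. Payload 12.5 kg.
Tool frame: the origin (TCP) lies between the finger pads; the fingertips stand 17 mm ahead of it and the grasp point (between the pads) lies 2 mm behind it (robot.tcp_to_tips is the distance from the TCP to the fingertips, in m); z points along the fingers, y is the line along which they close (so a half turn about z gives the same grasp; the last joint's range is limited). The gripper opens to 93 mm and grips with 3 to 60 N. Pads are 15 mm wide; open, the fingers measure 128 mm over their backs; the gripper's body (75 mm by 188 mm) begins 65 mm behind the grasp point.
Start: joints at [-1.201, 0.351, 1.652, -0, 1.139, -0.085], TCP at [0.242, -0.494, 0.236] pointing down, gripper open.
Joint ranges: [-2.75, 2.75], [-0.79, 2.1], [0.01, 2.65], [-1.57, 4.71], [0.07, 3.14], [-2.87, 2.87]. Speed limits (rad/s): [2.22, 2.22, 2.79, 3.14, 3.14, 3.14].

INTERFACE

Orientations are given as a unit quaternion [w, x, y, z].
In Python, from station import robot, ik, vision, close_job gives the robot as it stands. Calls block until the motion is done:
- robot.movep(position, orientation): joint-space move of the TCP to a pose.
- robot.move_linear(position, orientation=None, v=0.15): straight line of the TCP; orientation=None keeps the orientation; v is the mean speed in m/s.
- robot.move_j(angles): joint-space move.
- robot.set_gripper(opening): finger opening in m; the grip force is fixed at half the most; returns when the fingers have stopped.
- robot.dwell(seconds).
- ik(position, orientation): joint angles nearest the present ones, or None.
- robot.get_obs(): the state.
- vision.grab_frame(name): name is "side" or "top" or "wrist"; returns a dict with "color" (480x640x3 uint8, blue, green, red), "K" (3x3 intrinsics, pixels), "world_to_cam" (4x4, takes a point from world to camera coordinates); the wrist camera has in their place "mount" (4x4, takes a point from camera to tool coordinates, whose origin is the TCP and whose axes are the flange's). Camera axes: x right, y down, z forward; pixel columns grow to the right and rows downward; lengths in m; the calibration is good to about 2 mm. A picture is of the moment at which its call begins: read the wrist's pose just before it. There is no depth.
A pose or a line that the arm cannot do raises robot.Unreachable and nothing moves.
- close_job(): hands the job in; it is judged then, once.
Trained networks look in a picture, given as the dict that the camera call returned (one of the last four; its "shot" number tells which), for a name from the list of things; names that differ only in an ending like _2 or _b are one class to them, and where a whole thing is asked for, a point or a joint stands for the part that bears it (a point fixed in the world has none). Each returns a list of dicts, best first, with "confidence" (0 to 1); they miss things now and then, are a little off and sometimes report something else, mostly with a low value. They report only what shows in the picture. A call takes as long as a camera call.
- vision.regions_of(name, picture): "pixels" (480x640 bool, what is visible of it) and "extent" ([left, top, right, bottom] in pixels, round what is visible of it).
- vision.pinpoint(name, picture): "uv" ([column, row] in pixels: a listed point, or the origin of a listed thing).
The state is a dict: "time_s": time; "joint_pos": joint angles; "qvel": joint speeds; "joint_torque": joint torques, N m; "eef_pos": TCP position; "ee_rot": TCP orientation; "ft_force": force on the tool from outside, world axes, zero at the start; "wrist_torque": the same for the moment, N m; "grip_width": finger opening in m; "finger_force": force on a finger pad.
Only numpy, scipy, OpenCV 4.12 (cv2) and the standard library are available. Lean on these libraries where they do the work, as an engineer would, in place of code of your own. Each camera call takes 0.05 s, during which the arm holds its last target. There are 200 camera calls.

## Working session

There is one attempt and no reset: what is moved stays moved. The work goes in short steps, each a Python script; the robot and the scene stay as the last script left them, time stands still between calls to the robot, and variables do not carry over. Pictures are saved under pics/ and viewed, at most 10 in all, crops included, and the job is handed in when it is done.

```bash
ls; mkdir -p pics
python3 - <<'E'
from station import robot, ik, vision
import cv2, numpy as np
o=robot.get_obs(); print(o)
for n in ["top","side"]:
    f=vision.grab_frame(n); cv2.imwrite(f"pics/{n}0.png",f["color"])
    print(n,f["K"].tolist(),np.round(f["world_to_cam"],4).tolist())
    for k in ["padlock","shackle_tip","shackle_crown","isolator","blade_slot","eye_middle"]:
        print(k,[(np.round(d["uv"],1).tolist(),round(d["confidence"],2)) for d in vision.pinpoint(k,f)][:3])
    for k in ["padlock","isolator"]:
        print(k,[(np.round(d["extent"],1).tolist(),round(d["confidence"],2)) for d in vision.regions_of(k,f)][:3])
E
```

```text
pics
{'time_s': 0.0, 'joint_pos': array([-1.20061479e+00,  3.51229520e-01,  1.65244764e+00, -2.64901891e-07,
        1.13910699e+00, -8.45639046e-02]), 'qvel': array([ 6.25310905e-04,  4.20956836e-04,  9.66288743e-05, -1.75089312e-03,
       -2.63132604e-03, -2.27985535e-04]), 'joint_torque': array([ 2.17945329e-03, -4.97319281e+01, -2.85257328e+01,  6.99471566e-02,
        2.56462645e-02, -5.67536767e-05]), 'eef_pos': array([ 0.24149631, -0.49376835,  0.23509615]), 'ee_rot': array([-5.89663730e-04,  9.74261809e-01,  2.25418659e-01, -8.49078550e-05]), 'ft_force': array([-0.21710799, -0.665114  ,  0.53189361]), 'wrist_torque': array([ 0.02479016, -0.03143415,  0.01689579]), 'finger_force': 0.0, 'grip_width': 0.09324417453927109}
top [[468.6962745771145, 0.0, 326.54187746560433], [0.0, 468.6962745771145, 239.8033076001881], [0.0, 0.0, 1.0]] [[-0.0061, -1.0, 0.0066, 0.1222], [-0.9892, 0.0051, -0.1466, 0.5278], [0.1465, -0.0075, -0.9892, 0.8597], [0.0, 0.0, 0.0, 1.0]]
padlock [([274.3, 269.5], 0.65)]
shackle_tip [([283.3, 249.3], 0.73)]
shackle_crown [([296.7, 241.8], 0.67)]
isolator [([
[... 186 characters left out ...]
, 262.3], 0.27)]
isolator [([358.4, 119.1, 428.5, 192.9], 0.77)]
side [[605.7823258527461, 0.0, 308.7826373485963], [0.0, 605.7823258527461, 243.0139862866909], [0.0, 0.0, 1.0]] [[-0.9424, -0.3342, -0.0159, 0.555], [-0.1858, 0.5623, -0.8058, 0.1103], [0.2782, -0.7564, -0.592, 0.8733], [0.0, 0.0, 0.0, 1.0]]
padlock [([330.1, 350.9], 0.59), ([264.6, 234.6], 0.33)]
shackle_tip [([311.7, 330.5], 0.5)]
shackle_crown [([309.2, 315.0], 0.78)]
isolator [([261.6, 236.2], 0.88), ([310.9, 331.3], 0.46)]
blade_slot [([274.3, 192.7], 0.7)]
eye_middle [([296.0, 198.9], 0.58)]
padlock [([300.0, 312.5, 352.9, 363.9], 0.89)]
isolator [([224.4, 145.3, 303.0, 262.9], 0.97), ([409.5, 260.6, 453.4, 306.2], 0.7)]
```

View pics/top0.png

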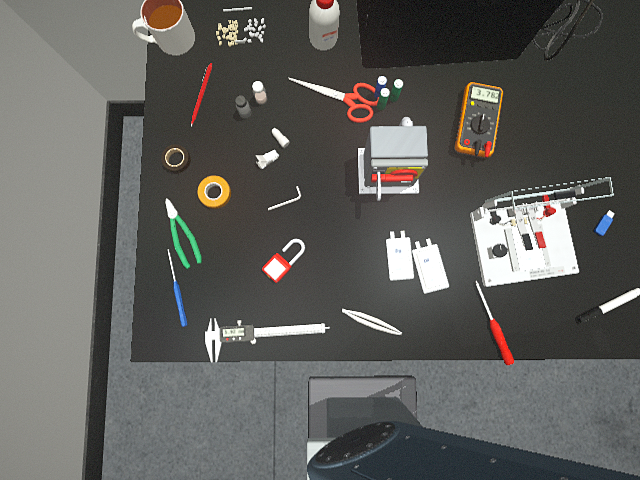

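View pics/side0.png

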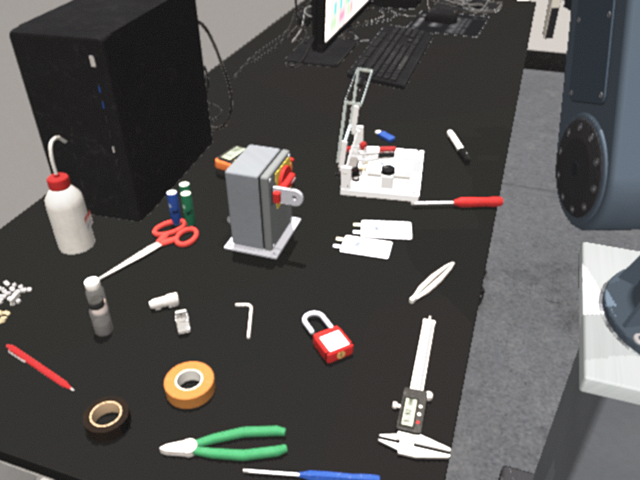

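```bash
cat > h.py <<'E'
import numpy as np
from station import robot, ik, vision
from scipy.spatial.transform import Rotation as R
def ray(f,uv,T=None):
    K=f["K"]; d=np.linalg.inv(K)@[uv[0],uv[1],1]
    W=np.linalg.inv(f["world_to_cam"]) if T is None else T
    return W[:3,3],W[:3,:3]@d
def onz(f,uv,z,T=None):
    c,d=ray(f,uv,T); return c+d*(z-c[2])/d[2]
def tri(rs):
    A=np.zeros((3,3));b=np.zeros(3)
    for c,d in rs:
        d=d/np.linalg.norm(d);P=np.eye(3)-np.outer(d,d);A+=P;b+=P@c
    return np.linalg.solve(A,b)
def pose():
    o=robot.get_obs(); T=np.eye(4); q=o["ee_rot"]; T[:3,:3]=R.from_quat([*q[1:],q[0]]).as_matrix(); T[:3,3]=o["eef_pos"]; return T
def wrist():
    T=pose(); f=vision.grab_frame("wrist"); return f,T@f["mount"]
def quat(M):
    q=R.from_matrix(M).as_quat(); return np.array([q[3],*q[:3]])
E
python3 - <<'E'
from h import *
t=vision.grab_frame("top"); s=vision.grab_frame("side")
for n,a,b,z in [("padlock",(274.3,269.5),(330.1,350.9),0),("tip",(283.3,249.3),(311.7,330.5),.01),("crown",(296.7,241.8),(309.2,315),.01),("iso",(389.7,170.1),(261.6,236.2),0),("slot",(375.9,171.5),(274.3,192.7),.11),("eye",(381.4,195.2),(296,198.9),.11)]:
    print(n,onz(t,a,z).round(4),onz(s,b,z).round(4),tri([ray(t,a),ray(s,b)]).round(4))
E
```

```text
padlock [0.4753 0.2227 0.    ] [0.4776 0.2261 0.    ] [ 0.477   0.2233 -0.003 ]
tip [0.5142 0.2043 0.01  ] [0.5112 0.2063 0.01  ] [0.5133 0.2042 0.0077]
crown [0.529 0.178 0.01 ] [0.5252 0.1775 0.01  ] [0.5272 0.1775 0.0099]
iso [ 0.6777 -0.0112  0.    ] [0.6743 0.0055 0.    ] [ 0.6828 -0.0133 -0.0149]
slot [0.6419 0.03   0.11  ] [0.6349 0.0291 0.11  ] [0.6383 0.0293 0.1105]
eye [0.5981 0.0211 0.11  ] [0.5956 0.0357 0.11  ] [0.6013 0.0198 0.0993]
```

Padlock and isolator agree in both views: the blade's dark-grey plate is at (379,185) in top, and the padlock at (284,262) points up-right. Next I'll take wrist close-ups of each.

```bash
cat >> h.py <<'E'
def down(a):  # tool pointing down, tool x at world angle a (rad); tool x = -padlock x
    return np.array([0,np.cos(a/2),np.sin(a/2),0])
E
python3 - <<'E'
from h import *
import cv2
for n,p,a in [("iso",[0.50,0.03,0.32],np.pi/2),("pad",[0.48,0.20,0.22],np.radians(138))]:
    robot.movep(p,down(a)); robot.dwell(.3)
    f,T=wrist(); cv2.imwrite(f"pics/w_{n}.png",f["color"])
    np.savez(f"w_{n}.npz",T=T,K=f["K"],m=f["mount"])
    print(n,f["mount"].round(3).tolist(),T.round(4).tolist(),robot.get_obs()["time_s"])
    for k,z in [("padlock",0),("shackle_tip",.01),("shackle_crown",.01),("isolator",0),("blade_slot",.11),("eye_middle",.11)]:
        print(k,[(np.round(d["uv"],1).tolist(),round(d["confidence"],2),onz(f,d["uv"],z,T).round(4).tolist()) for d in vision.pinpoint(k,f)][:2])
    if n=="pad":
        r=vision.regions_of("padlock",f)[0]; print(r["extent"],r["confidence"])
E
```

```text
iso [[0.001, -0.955, -0.298, 0.083], [1.0, 0.002, -0.001, -0.001], [0.001, -0.298, 0.955, -0.149], [0.0, 0.0, 0.0, 1.0]] [[1.0, 0.0011, -0.001, 0.4994], [0.0007, -0.9546, -0.2978, 0.1125], [-0.0013, 0.2978, -0.9546, 0.4692], [0.0, 0.0, 0.0, 1.0]] 3.4667
padlock [([295.2, 25.5], 0.57, [0.4745, 0.2164, 0.0])]
shackle_tip [([327.3, 34.1], 0.73, [0.5107, 0.2057, 0.01])]
shackle_crown [([341.9, 68.6], 0.7, [0.5277, 0.1704, 0.01])]
isolator [([452.1, 217.4], 0.94, [0.6769, -0.0075, 0.0]), ([296.3, 24.4], 0.43, [0.4758, 0.2175, 0.0])]
blade_slot [([451.1, 211.9], 0.55, [0.6337, 0.0263, 0.11])]
eye_middle [([409.9, 210.5], 0.9, [0.5923, 0.0277, 0.11])]
pad [[0.001, -0.955, -0.297, 0.083], [1.0, 0.002, -0.001, -0.001], [0.002, -0.296, 0.955, -0.149], [0.0, 0.0, 0.0, 1.0]] [[0.6695, 0.7095, 0.2199, 0.418], [0.7428, -0.6391, -0.1996, 0.2547], [-0.0011, 0.2969, -0.9549, 0.3697], [0.0, 0.0, 0.0, 1.0]] 4.925
padlock [([329.9, 193.6], 0.64, [0.4784, 0.218, 0.0]), ([290.0, 477.9], 0.22, [0.728, -0.0724, -0.0])]
shackle_tip [([342.9, 224.6], 0.91, [0.5094, 0.2078, 0.01])]
shackle_crown [([327.3, 257.9], 0.76, [0.5258, 0.1722, 0.01])]
isolator [([298.0, 428.5], 0.91, [0.6753, -0.009, 0.0])]
blade_slot [([290.5, 475.1], 0.68, [0.6336, 0.0276, 0.11])]
eye_middle [([259.1, 452.7], 0.6, [0.5952, 0.0247, 0.11]), ([329.1, 193.0], 0.59, [0.4597, 0.2288, 0.11])]
[305.7, 171.1, 353.0, 260.9] 0.7
```

Run:
```python
import cv2
a=cv2.imread("pics/w_iso.png")[130:310,360:600]; b=cv2.imread("pics/w_pad.png")[150:290,260:400]
cv2.imwrite("pics/c1.png",cv2.resize(a,None,fx=3.3,fy=3.3)); cv2.imwrite("pics/c2.png",cv2.resize(b,None,fx=4,fy=4))
```

```text
(no output)
```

View pics/c1.png

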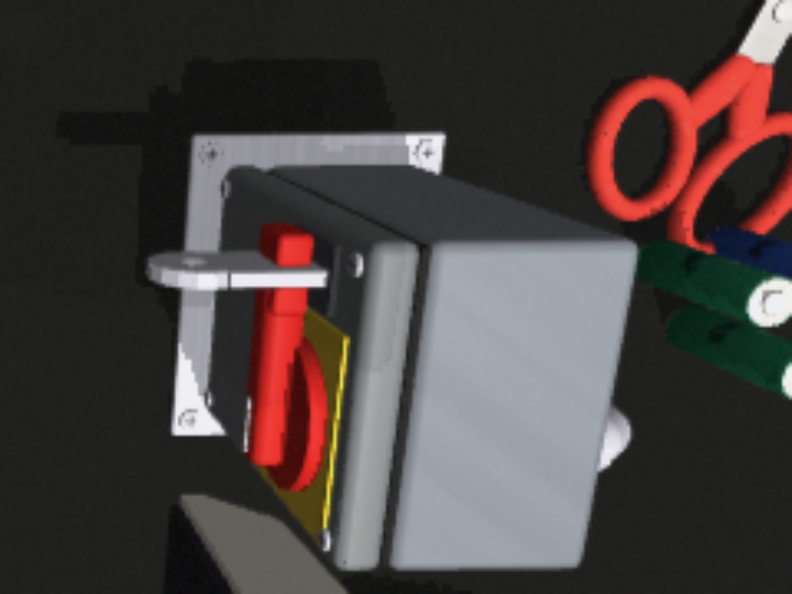

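View pics/c2.png

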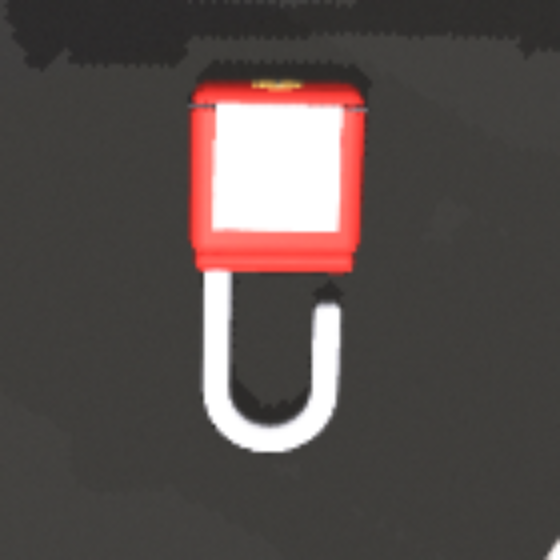

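Run:
```python
from h import *
A=np.load("w_iso.npz");B=np.load("w_pad.npz")
def P(S,c,off,s,z): return onz({"K":S["K"]},(c[0]/s+off[0],c[1]/s+off[1]),z,S["T"])
i=lambda c,z:P(A,c,(360,130),3.3,z); p=lambda c,z:P(B,c,(260,150),4,z)
def ang(a,b): d=b-a; return np.degrees(np.arctan2(d[1],d[0])).round(2)
a,b=i((228,281),.124),i((325,278),.124); print("blade top",a,b,ang(a,b))
c,d=i((430,243),.147),i((632,243),.147); e,f=i((395,570),.147),i((580,568),.147)
print("box",c,d,e,f,ang(c,d),ang(e,f),ang(e,c)-90,ang(f,d)-90)
b1,b2,b3,b4=i((192,134),.003),i((445,134),.003),i((172,434),.003),i((225,434),.003)
print("base",b1,b2,b3,ang(b1,b2),ang(b3,b1)-90)
print("nose",i((148,268),.11),"eye on +y face",i((195,262),.11))
cr=p((268,440),.01); L=p((216,290),.01); Lb=p((217,390),.01); t=p((328,306),.01); tb=p((326,385),.01)
print("crown",cr,"L",L,"tip",t,ang(L,Lb),ang(t,tb))
for x in (193,366): print(p((x,107),.02))
for x in (196,357): print(p((x,240),.02))
```

```text
blade top [0.60757451 0.0263924  0.124     ] [0.63581704 0.02732361 0.124     ] 1.89
box [0.65396518 0.04275027 0.147     ] [0.70851039 0.04280469 0.147     ] [ 0.65752248 -0.05533129  0.147     ] [ 0.71180459 -0.05460253  0.147     ] 0.06 0.77 2.0799999999999983 1.9399999999999977
base [0.6265156  0.05379736 0.003     ] [0.72278727 0.05388189 0.003     ] [ 0.62844223 -0.06845801  0.003     ] 0.05 0.9000000000000057
nose [0.58733851 0.02693295 0.11      ] eye on +y face [0.60143123 0.02881078 0.11      ]
crown [0.52733331 0.17039683 0.01      ] L [0.48818827 0.18751234 0.01      ] tip [0.51032734 0.20580961 0.01      ] -41.59 -42.25
[0.44932593 0.21544006 0.02      ]
[0.47675381 0.2458791  0.02      ]
[0.47364107 0.19421635 0.02      ]
[0.49986505 0.22332514 0.02      ]
```

Run:
```python
from h import *
import cv2
q=down(np.radians(138)); g=np.array([.4712,.2235])
robot.movep([*g,.07],q); robot.move_linear([*g,.0185],v=.1)
robot.set_gripper(.03); o=robot.get_obs(); print(o["grip_width"],o["finger_force"],o["eef_pos"])
robot.move_linear([*g,.14],v=.15)
# pre pose: in front of nose, gap y aligned, shackle plane at z .11
robot.movep([.53,.10,.17],down(np.radians(91.2))); robot.dwell(.4)
F=np.array([robot.get_obs()["ft_force"] for _ in range(5)]); print(F.round(2).tolist())
f,T=wrist(); cv2.imwrite("pics/held.png",f["color"]); np.savez("held.npz",T=T,K=f["K"])
for k in ["shackle_tip","shackle_crown","padlock"]:
    print(k,[(np.round(d["uv"],1).tolist(),round(d["confidence"],2),onz(f,d["uv"],robot.get_obs()["eef_pos"][2]-.0085,T).round(4)) for d in vision.pinpoint(k,f)][:2])
o=robot.get_obs();print(o["eef_pos"],o["time_s"],o["grip_width"])
```

```text
0.04158580100015776 29.95088964700699 [0.47118352 0.22350894 0.01848925]
[[-0.69, -0.6, -2.03], [-0.69, -0.6, -2.03], [-0.69, -0.6, -2.03], [-0.69, -0.6, -2.03], [-0.69, -0.6, -2.03]]
shackle_tip []
shackle_crown []
padlock [([317.0, 309.7], 0.91, array([0.5293, 0.0974, 0.1615]))]
[0.5299514  0.10011452 0.17000532] 9.625 0.041972421393380026
```

View pics/held.png

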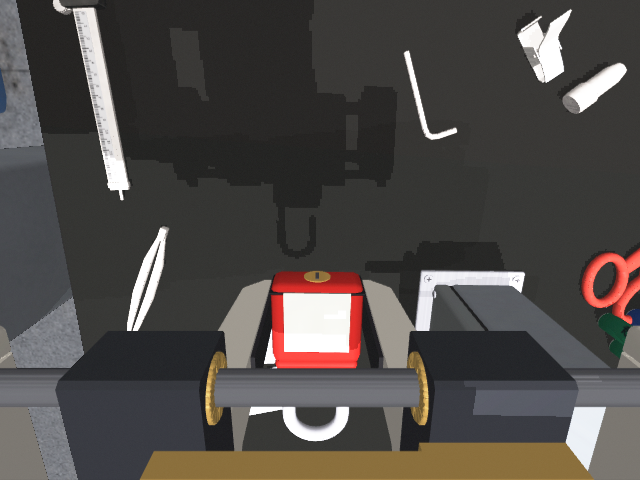

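Run:
```python
from h import *
S=np.load("held.npz");T=S["T"];P=pose();f={"K":S["K"]}
def tool(uv,dz): 
    p=onz(f,uv,P[2,3]+dz,T); return (P[:3,:3].T@(p-P[:3,3])).round(4)
print("crown outer(72.5)",tool((317,440.5),-.0085),"inner(65.5)",tool((317,428),-.0085))
print("bend L/R outer",tool((283.5,415),-.0085),tool((349.5,415),-.0085))
print("rear top(-22.5)",tool((317,289),.0015),"front top",tool((317,360),.0015))
for k in range(3):
  pass
```

```text
crown outer(72.5) [-0.082  -0.0005  0.0085] inner(65.5) [-0.0736 -0.0005  0.0085]
bend L/R outer [-0.065  -0.0183  0.0085] [-0.0649  0.0166  0.0085]
rear top(-22.5) [ 0.0129 -0.0008 -0.0015] front top [-0.0237 -0.0007 -0.0015]
```

```bash
cat >> h.py <<'E'
import json
psi=np.radians(1.2); e1=np.array([np.cos(psi),np.sin(psi),0]); e2=np.array([-np.sin(psi),np.cos(psi),0]); e3=np.array([0,0,1.])
def feel(d,dist,thr,step=.0005,v=.02):
    """step along d until the opposing force rises by thr; returns commanded TCP at contact (or None), trace"""
    p=np.array(robot.get_obs()["eef_pos"]); f0=robot.get_obs()["ft_force"]; tr=[]
    for k in range(1,int(round(dist/step))+1):
        robot.move_linear(p+d*step*k,v=v); o=robot.get_obs(); df=o["ft_force"]-f0; tr.append(round(float(-df@d),2))
        if -df@d>thr or np.linalg.norm(df)>6: return o["eef_pos"],tr,df.round(2)
    return None,tr,df.round(2)
E
python3 - <<'E'
from h import *
robot.move_linear(np.array([.5925,.125,.1185]),v=.15)
robot.dwell(.2); print(robot.get_obs()["ft_force"].round(2),robot.get_obs()["time_s"])
c,tr,df=feel(-e2,.022,1.2); o=robot.get_obs(); print("y touch",c,df,tr,o["time_s"])
if c is not None: robot.move_linear(c+e2*.006,v=.1)
E
```

```text
[-0.44  0.23 -1.77] 10.5417
y touch [0.59271773 0.10998574 0.11927978] [0.41 1.62 0.5 ] [0.23, 0.55, -0.74, -0.23, 0.23, -0.92, -1.26, -0.32, -0.34, -0.5, -0.79, -0.75, -0.71, -0.43, -0.2, -0.3, -0.57, 0.15, -0.24, -0.23, -1.12, -0.64, 0.37, -1.26, -0.84, 0.14, 0.18, -0.29, -0.26, 1.61] 18.0417
```

Run:
```python
from h import *
yc=.110
robot.move_linear(np.array([.55,.11,.1185]),v=.2)
# leg middle (px=44) over the blade: TCP y = yc -2.5mm-(72.5-44)
y=yc-.031
robot.move_linear(np.array([.555,y,.1185]),v=.2); robot.move_linear(np.array([.5645,y,.1185]),v=.1); robot.dwell(.15)
c,tr,df=feel(e1,.014,2.5); o=robot.get_obs(); print("nose",c,df,tr,o["time_s"])
if c is not None:
    robot.move_linear(c-e1*.004,v=.1)
    robot.move_linear((c-e1*.004)*[1,1,0]+[0,0,.142],v=.15)
    t=c+e1*.0175; robot.move_linear([t[0],t[1],.1395],v=.15); robot.dwell(.15)
    z,tr,df=feel(-e3,.009,2.5); o=robot.get_obs(); print("top",z,df,tr,o["time_s"])
    if z is not None: robot.move_linear(z+e3*.003,v=.1)
    json.dump([c.tolist(),None if z is None else z.tolist()],open("c.json","w"))
```

```text
nose [0.57075367 0.07953107 0.11823183] [-5.14  0.91  0.28] [-0.22, 1.08, 1.1, 0.04, -0.34, 1.04, 0.16, -0.22, 0.24, 0.83, 0.85, 0.27, 1.7, 5.12] 22.8667
top [0.58767127 0.07993906 0.13527923] [-2.16  0.89  4.65] [-0.93, -0.4, -0.26, -0.86, -0.29, -0.78, 1.36, 4.65] 25.8667
```

Run:
```python
from h import *
X,Y,Z=.5884,.0625,.1182
def at(a,b,z=Z): return np.array([X,Y,z])+e1*a+e2*b
robot.move_linear(at(-.018,.0155,.139),v=.15)   # back off above
robot.move_linear(at(-.036,.008),v=.2)
robot.move_linear(at(-.0195,0),v=.12); robot.dwell(.15)
c,tr,df=feel(e1,.0195,3,step=.0015); o=robot.get_obs(); print("gap",c,df,tr,o["eef_pos"],o["time_s"])
if c is None:
    robot.move_linear(at(0,0),v=.02)
    c,tr,df=feel(e2,.008,3,step=.001); o=robot.get_obs(); print("insert",c,df,tr,o["eef_pos"],o["time_s"])
```

```text
gap None [ 0.59  0.18 -0.59] [0.24, -0.6, -0.79, -0.74, -0.13, -0.03, -0.36, -0.55, -0.1, -0.7, -0.62, 0.21, -0.6] [0.58824019 0.06277648 0.11832049] 30.375
insert None [-0.05 -0.64  0.26] [-0.2, 0.46, -0.26, 0.19, 0.51, 0.16, 0.13, 0.64] [0.5882277 0.070496  0.1181885] 32.625
```

```bash
cat >> h.py <<'E'
X,Y,Z=.5884,.0625,.1182
def at(a,b,z=Z): return np.array([X,Y,z])+e1*a+e2*b
XG=-.009
E0=at(0,0)+e1*.014-e2*(.0275-XG)   # eye in TCP-height plane
def tcp(th,push=0):
    """TCP pose with the bar's bend at angle th in the eye; push moves along padlock x"""
    ph=-np.pi/2+th; ax=np.cos(ph)*e1+np.sin(ph)*e2; ay=-np.sin(ph)*e1+np.cos(ph)*e2
    b=np.array([.055+.014*np.sin(th)-XG,.014*np.cos(th)])
    return E0-ax*(b[0]-push)-ay*b[1], down(psi+ph+np.pi)
E
python3 - <<'E'
from h import *
f0=np.array([-.3,0,-1.8]); log=[]
def go(p,q=None,v=.05):
    robot.move_linear(p,q,v=v); o=robot.get_obs(); d=o["ft_force"]-f0; log.append(d.round(1).tolist()); return d
ok=True
for b in (.013,.018,.023,.0275):
    if np.linalg.norm(go(at(0,b)))>8: ok=False;break
off=np.zeros(3)
print(ok,at(0,.0275),tcp(0))
if ok:
  for th in np.radians(np.arange(10,91,10)):
    p,q=tcp(th); d=go(p+off,q,v=.06)
    for _ in range(2):
        if np.linalg.norm(d[:2])<2.5: break
        off[:2]+=d[:2]*1e-4; d=go(p+off)
    if np.linalg.norm(d)>10: print("stop",np.degrees(th)); break
o=robot.get_obs(); print(off,o["eef_pos"],o["grip_width"],o["time_s"]); [print(l) for l in log]
E
```

```text
True [0.58782408 0.08999397 0.1182    ] (array([0.58782408, 0.08999397, 0.1182    ]), array([0.        , 0.69966334, 0.71447268, 0.        ]))
[0. 0. 0.] [0.52539348 0.02502547 0.11825656] 0.04181363038199071 36.625
[0.4, -0.3, -0.6]
[0.2, -0.5, 0.4]
[0.6, 0.2, -0.5]
[0.5, -0.0, -0.4]
[0.4, -0.0, -0.3]
[0.7, 1.0, -0.3]
[0.1, 0.5, -0.2]
[0.7, -0.5, -1.3]
[0.3, -0.4, -0.6]
[-0.7, 0.0, 0.0]
[1.5, -0.2, 0.7]
[0.7, 0.3, -0.7]
[1.2, 0.2, -0.1]
```

Run:
```python
from h import *
import cv2
f=vision.grab_frame("side"); a=f["color"][130:280,200:400]
cv2.imwrite("pics/hook.png",cv2.resize(a,None,fx=4,fy=4,interpolation=cv2.INTER_CUBIC))
```

```text
(no output)
```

View pics/hook.png

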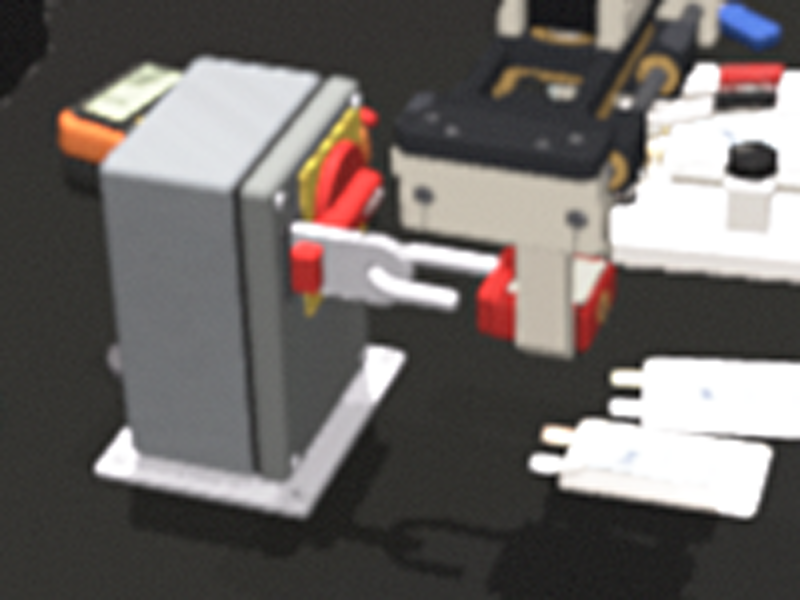

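The shackle's bend passes through the eye (crop pixel 375,275), with the short leg on the near side and the block level in the gripper. Now I'll push it shut.

Run:
```python
from h import *
f0=robot.get_obs()["ft_force"]; p0=tcp(np.pi/2)[0]; log=[]; mx=0
for s in [2,4,6,7,8,9,9.5,10,10.5,11,11.5,12,12.5,13,13.5,14,14.5]:
    robot.move_linear(p0+e1*s*1e-3,v=.02); o=robot.get_obs(); d=o["ft_force"]-f0; F=-d@e1; log.append((s,round(F,1),round(np.linalg.norm(d),1))); mx=max(mx,F)
    if F>15 or (mx>6 and F<mx-4): break
print(log,o["eef_pos"],o["time_s"],o["grip_width"])
```

```text
[(2, np.float64(2.5), np.float64(2.7)), (4, np.float64(1.8), np.float64(2.0)), (6, np.float64(2.2), np.float64(2.2)), (7, np.float64(4.2), np.float64(4.2)), (8, np.float64(2.4), np.float64(2.5)), (9, np.float64(3.2), np.float64(3.4)), (9.5, np.float64(4.3), np.float64(4.4)), (10, np.float64(5.4), np.float64(5.6)), (10.5, np.float64(5.7), np.float64(5.8)), (11, np.float64(7.4), np.float64(7.5)), (11.5, np.float64(7.2), np.float64(7.4)), (12, np.float64(8.4), np.float64(8.6)), (12.5, np.float64(8.5), np.float64(8.7)), (13, np.float64(1.6), np.float64(2.0))] [0.53888622 0.02493865 0.11845985] 40.175 0.041837549815590604
```

Run:
```python
from h import *
import cv2
p=robot.get_obs()["eef_pos"]
robot.move_linear(p-e1*.0007,v=.02); print(robot.get_obs()["ft_force"].round(1))
robot.set_gripper(.085); robot.dwell(.5)
robot.move_linear(p-e1*.0007+e3*.12,v=.15); robot.dwell(2)
f=vision.grab_frame("side"); a=f["color"][130:280,200:400]
cv2.imwrite("pics/hang.png",cv2.resize(a,None,fx=4,fy=4,interpolation=cv2.INTER_CUBIC))
print(robot.get_obs()["time_s"])
```

```text
[-0.4 -0.2 -2.1]
44.7833
```

View pics/hang.png

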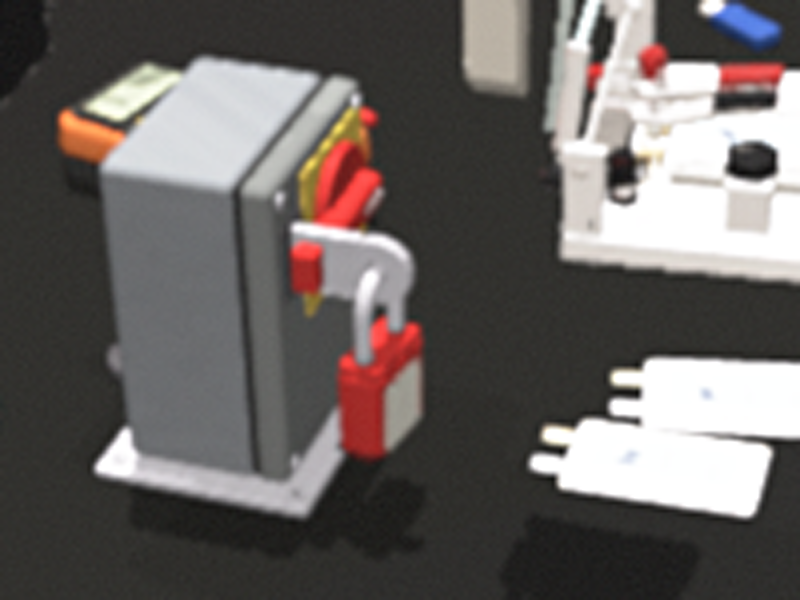

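The padlock hangs shut and straight down from the eye (crop pixel 380,390), and the gripper is clear.

```bash
python3 -c "
from station import robot, close_job
robot.dwell(1); print(close_job())"
```

```text
the job is handed in; nothing more can be done
None
```

The isolator is locked out: the padlock snapped shut through the blade's eye and hangs straight down with the gripper clear; the job was handed in at about 46 s of the 66 s allowed, and no verdict was returned.

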